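# Start the carrom game clock for the breaking player

## Robot

A 6-joint arm with a two-finger parallel gripper is mounted at the origin on the work surface. World frame = base frame: x ahead of the robot, y to its left, z up, the work surface at z = 0. Lengths are in mm, angles in rad, forces in N, time in s.
With the tool pointing down it reaches from about 350 to 875 mm from the base axis. Payload 4.2 kg.
Tool frame: the origin (TCP) lies at the very end of the fingers, on their centre line; the grasp point (between the pads) lies 19 mm behind it; z points along the fingers, y is the line along which they close (so a half turn about z gives the same grasp; the last joint's range is limited). The gripper opens to 85 mm and grips with 20 to 120 N. Pads are 22 mm wide; open, the fingers measure 114 mm over their backs; the gripper's body (76 mm by 85 mm) begins 54 mm behind the grasp point. The pads swing forward as they close: fully open they stand 13 mm farther back than shut.
Start: joints at [1.55, 0.385, 0.008, 0, -1.194, -0.259], TCP at [172.57, 600.682, 231.312] pointing down, gripper open.
Joint ranges: [-3.14, 3.14], [-1.21, 2.06], [-1.07, 1.41], [-3.16, 2.05], [-2.99, -0.16], [-3.1, 3.1]. Speed limits (rad/s): [2.79, 2.79, 3.14, 3.14, 3.14, 3.14].

## Interface

Orientations are given as a unit quaternion [x, y, z, w].
In Python, from bench import read_state, get_image, get_calibration, job_done gives the robot as it stands.
- The arm moves only by the shell command python3 -m creep 'ROWS'. ROWS is a JSON object of lists of equal length, an entry for each row: "translation": the shift along the world's x, y, z in cm, a list of three; "delta_rot": the turn, a rotation vector about the world's x, y, z in degrees, a list of three; "hand": the finger opening in cm, from 0 to 8.54. A call has 1 to 8 rows; each row is the pose to reach, as a shift and turn from the pose commanded when the call began; what a row does not reach only later rows make up. A row lasts 1/8 s, in which the tool goes at most 62.5 mm and 10.7 degrees, less where a joint would pass 70% of its speed; a pose out of reach is approached as far as the arm can. A call with a gripper value outside its range is refused whole. The fingers move at their own pace and stop on an object; the grip force is fixed at half the most. Time passes only in rows, so rows that repeat a pose let the fingers close. It gives the time, the measured TCP pose, the force, the opening and the grip force at its end, in the units of the state.
- read_state(): the state, without advancing time (a new reading comes with each control period).
- get_image(name): name is "side" or "top" or "wrist"; returns (picture, depth): 384x512x3 uint8, red, green, blue; 384x512 float32, mm along the optical axis (not along the pixel's ray), 0 where there is no reading.
- get_calibration(name): a dict with "intrinsics" (3x3 intrinsics, pixels), "xyz" and "attitude" of the camera in the world. Camera axes: x right, y down, z forward; pixel columns grow to the right and rows downward; lengths in mm; the calibration is good to about 2 mm. A picture is of the moment at which its call begins: read the wrist's pose just before it. get_calibration takes no time and is no camera call; for the wrist camera it gives the pose at the moment of the call.
- job_done(): hands the job in; it is judged then, once.
The state is a dict: "clock": time; "joints": joint angles; "joint_vel": joint speeds; "joint_efforts": joint torques, N m; "position": TCP position; "ee_rot": TCP orientation; "contact_force": force on the tool from outside, world axes, zero at the start; "wrist_torque": the same for the moment, N m; "gripper_width": finger opening in mm; "grasp_force": force on a finger pad.
Only numpy, scipy, OpenCV 4.12 (cv2) and the standard library are available. Lean on these libraries where they do the work, as an engineer would, in place of code of your own. Each camera call takes 0.05 s, during which the arm holds its last target. There are 200 camera calls.

## Task

Start the game clock for the player with the yellow striker to break: press its red on button, then press down the end of its top rocker that lies on the blue striker's side of the board, and only then press the green start button. Use the fingertips and press each lightly but all the way down, letting the buttons spring back; leave the grey setting button alone, do not shift or lift the clock, and leave the tea things, powder and strikers undisturbed.

Things in the scene. Friction and masses are not known exactly. Their poses are not given: they have to be found in the camera images.
- clock: Loose black digital game clock, 0.5 kg, between robot and carrom board; 190 mm wide (y), 115 mm deep (x), 73 mm high. Origin: centre of underside; +x points from its front (buttons, to the robot) to its back, +y to its left end seen from the robot, within 0.4 rad of square. Button deck at 30 mm height; a sloping display begins 22 mm behind the button centres; rear housing 52 mm high
- power_top (a point): centre of the top face of the red on button: round, 21 mm across, at the left of the front deck, at clock x -34, y +55, height 37 mm when up. It moves down with the button
- power (a joint): travel of the red on button in m: 0 up, 0.004 fully down; springs back; starts to move at 2 N, fully down at 4 N
- setting_top (a point): centre of the top face of the grey setting button, same size, in the middle of the row (clock x -34, y 0), 55 mm from either neighbour; not to be pressed
- setting (a joint): travel of the grey setting button in m: 0 up, 0.004 down
- start_top (a point): centre of the top face of the green start button, same size, at the right of the front deck, at clock x -34, y -55, height 37 mm when up
- start (a joint): travel of the green start button in m: 0 up, 0.004 fully down; same spring as the red one
- rocker (a joint): tilt in rad of the grey rocker bar (190 x 22 mm, along the clock's y, on top of the rear housing at clock x +32, pivot in the middle at height 66 mm): 0 level (as it starts, nearly), +0.08 left (+y) end fully down on its stop, -0.08 right end fully down. It stays where it is left; about 2 N at the end pad moves it
- rocker_left (a point): centre of the top face of the white pad (23 x 44 mm) at the rocker's left end, 75 mm from the pivot, 73 mm above the table when level; goes down 6 mm when that end is fully pressed
- rocker_right (a point): the same for the white pad at the rocker's right end (clock -y)
- board: square carrom board, 610 mm over its dark frame, 45 mm high, pale playing face at 25 mm, beyond the clock; origin under the middle of its near edge, x away from the robot, y to its left. One player sits at its +y (left) side and one at its -y (right) side; carrom men are set out in the middle; fixed
- blue_striker: blue disc with white ring, 41 mm across, 9 mm thick, resting loose on the flat top of the near frame rail of the board, towards its left or right end (170 to 270 mm to the +y or -y side of its middle), by its player: it shows on which side that player sits; origin under its centre
- yellow_striker: the same in yellow, towards the other end of that rail
- susan: beech lazy susan, 280 mm across, 30 mm high, on the table by one near corner of the board, left or right; it turns freely; origin under its centre. Jar, bowl and spoon holder stand on it
- jar: glass jar with steel screw lid, 74 mm across, 130 mm high, loose on the lazy susan; origin under its centre
- bowl: orange plastic bowl, 100 mm across, 48 mm high, loose on the lazy susan; origin under its centre
- spoon_holder: steel spoon holder, 62 mm across, with spoons, 185 mm high in all, loose on the lazy susan; origin under its centre
- powder: white carrom powder bottle, 52 mm across, 120 mm high, loose on a steel tray by the other near corner of the board; origin under its centre
- tea_glass: amber tea glass, 64 mm across, 85 mm high, loose on the same tray; origin under its centre

How it is judged:
By the outcome, as a careful person would: the job done as asked, in the order asked, and still so for the second after the job is handed in, with the robot touching nothing.
It also fails if it takes over 54 s, if anything falls off the work surface, if the arm or the gripper's body presses on something with over 40 N, if the wrist force passes 120 N, or if a joint passes its speed limit or range.

## Working session

There is one attempt and no reset: what is moved stays moved. The work goes in short steps, Python scripts to look and compute and a shell command to move; the robot and the scene stay as the last step left them, time stands still between calls to the robot, and variables do not carry over. Pictures are saved under pics/ and viewed, at most 10 in all, crops included, and the job is handed in when it is done.

```bash
mkdir -p pics
python3 - <<'E'
from bench import *
import cv2,numpy as np
s=read_state();print(s['clock'],s['position'],s['ee_rot'],s['contact_force'])
for n in ['top','side']:
    im,d=get_image(n);cv2.imwrite(f'pics/{n}.png',im[:,:,::-1]);np.savez(f'pics/{n}.npz',im=im,d=d)
    c=get_calibration(n);print(n,c)
E
```

```text
0.0 [172.42667561 600.13897638 230.22565418] [ 9.90218643e-01 -1.39520127e-01 -8.93010737e-05  1.07960130e-03] [-0.2294379  -0.09972955  0.27137228]
top {'intrinsics': array([[379.60690076,   0.        , 244.02782424],
       [  0.        , 379.60690076, 189.09078442],
       [  0.        ,   0.        ,   1.        ]]), 'xyz': array([ 471.78045443,  -17.66205976, 1210.16850822]), 'attitude': array([ 0.70681686, -0.70605538,  0.02450281, -0.03599076])}
side {'intrinsics': array([[489.99973044,   0.        , 255.2065407 ],
       [  0.        , 489.99973044, 199.0650077 ],
       [  0.        ,   0.        ,   1.        ]]), 'xyz': array([  285.46607495, -1115.72501503,  1351.94560605]), 'attitude': array([ 0.92665068, -0.1110348 ,  0.04140565, -0.35675672])}
```

View pics/top.png

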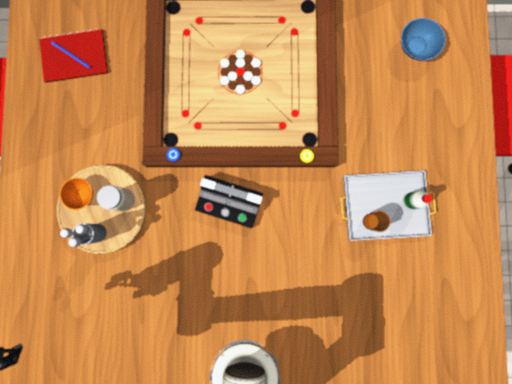

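View pics/side.png

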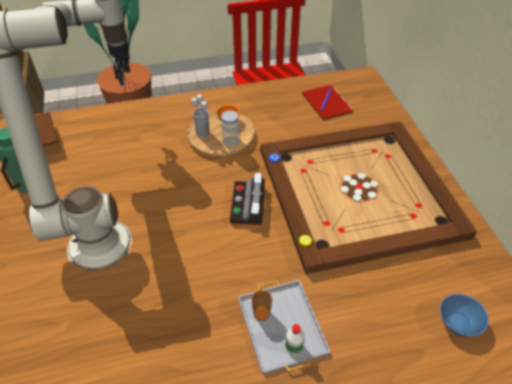

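The top view shows the blue striker at (173,155) on the left (+y) and yellow at (307,156), so it is the rocker's left end. On the clock, red is at (208,207), grey at (225,213), green at (242,217), and the white pads are at the rocker's ends. Next I measure these in both views.

```bash
cat > h.py <<'E'
import numpy as np,cv2
from scipy.spatial.transform import Rotation as R
def cast(c,px,z):
    K=c['intrinsics'];d=R.from_quat(c['attitude']).as_matrix()@np.linalg.solve(K,[px[0],px[1],1.])
    o=np.array(c['xyz']);return o+d*(z-o[2])/d[2]
def blob(m,roi):
    x0,y0,x1,y1=roi;n,l,s,c=cv2.connectedComponentsWithStats(m[y0:y1,x0:x1].astype(np.uint8))
    return [(round(c[i][0]+x0,2),round(c[i][1]+y0,2),int(s[i][4])) for i in range(1,n) if s[i][4]>5]
def masks(im):
    h=cv2.cvtColor(im,cv2.COLOR_RGB2HSV).astype(int);H,S,V=h[...,0],h[...,1],h[...,2]
    return dict(red=((H<8)|(H>172))&(S>140)&(V>90),green=(H>45)&(H<85)&(S>100)&(V>70),white=(S<45)&(V>185))
E
python3 - <<'E'
from h import *;from bench import get_calibration
for n,roi in [('top',(190,168,270,230)),('side',(228,170,270,228))]:
    im=np.load(f'pics/{n}.npz')['im'];c=get_calibration(n)
    for k,m in masks(im).items():
        for b in blob(m,roi): print(n,k,b,np.round(cast(c,b[:2],{'white':73}.get(k,37)),1))
    x0,y0,x1,y1=roi;cv2.imwrite(f'pics/{n}_crop.png',cv2.resize(im[y0:y1,x0:x1,::-1],None,fx=7,fy=7,interpolation=2))
E
```

```text
top red (np.float64(208.23), np.float64(206.57), 35) [518.1 112.2  37. ]
top green (np.float64(241.87), np.float64(217.03), 39) [486.   8.  37.]
top white (np.float64(207.77), np.float64(183.46), 119) [586.3 110.3  73. ]
top white (np.float64(253.56), np.float64(197.9), 122) [542.8 -27.7  73. ]
top white (np.float64(224.59), np.float64(212.28), 29) [499.6  59.   73. ]
side red (np.float64(239.5), np.float64(186.5), 32) [520.1 114.4  37. ]
side green (np.float64(236.69), np.float64(209.04), 26) [486.7   8.9  37. ]
side white (np.float64(257.38), np.float64(177.08), 52) [587.6 111.7  73. ]
side white (np.float64(254.97), np.float64(207.42), 59) [544.3 -29.7  73. ]
```

View pics/top_crop.png

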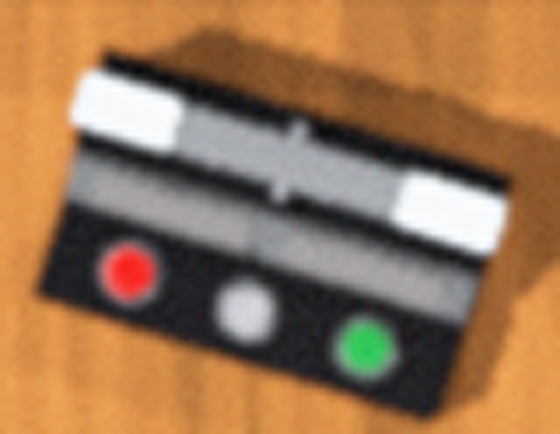

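Both views agree: red-green spacing is 109 mm against 110, and buttons to rocker is 65 mm against 66. The clock's yaw is about -0.30 rad, and the tool's closing line is already within 1° of that. I'm moving above the red button with the fingers shut.

```bash
python3 -m creep '{"translation":[[3,-4.2,1],[6,-8.4,2],[9,-12.7,2],[12,-17,2],[15,-21.1,2],[18,-25.3,2],[21,-29.6,2],[24,-33.8,2]],"delta_rot":[[0,0,0],[0,0,0],[0,0,0],[0,0,0],[0,0,0],[0,0,0],[0,0,0],[0,0,0]],"hand":[0,0,0,0,0,0,0,0]}'
python3 -m creep '{"translation":[[3,-4.2,0],[6,-8.4,-1],[8.6,-12.0,-2],[10.6,-15.0,-4],[10.6,-15.0,-7],[10.6,-15.0,-9],[10.6,-15.0,-9],[10.6,-15.0,-9]],"delta_rot":[[0,0,0],[0,0,0],[0,0,0],[0,0,0],[0,0,0],[0,0,0],[0,0,0],[0,0,0]],"hand":[0,0,0,0,0,0,0,0]}'
python3 - <<'E'
from bench import *
import cv2
from h import *
s=read_state();print(s['clock'],s['position'],s['contact_force'],R.from_quat(s['ee_rot']).as_matrix().round(3)[:,1],s['gripper_width'])
c=get_calibration('wrist');im,d=get_image('wrist');cv2.imwrite('pics/w1.png',im[:,:,::-1]);print(c)
for k,m in masks(im).items():
    for b in blob(m,(0,0,512,384)):
        if b[2]>150: print(k,b,np.round(cast(c,b[:2],{'white':73}.get(k,37)),1))
E
```

```text
clock: 1.1
position: [413.0, 261.0, 251.1]
ee_rot: [0.99, -0.139, -0.0, 0.0]
contact_force: [0.1, -0.2, -0.4]
gripper_width: 0.1
grasp_force: 0.0
clock: 2.1
position: [519.1, 112.9, 162.1]
ee_rot: [0.99, -0.139, 0.001, -0.0]
contact_force: [-0.2, 0.6, 0.4]
gripper_width: 0.0
grasp_force: 0.0
2.1 [519.05589027 112.94615052 162.07209028] [-0.22355291  0.62324395  0.43162342] [-0.276 -0.961 -0.001] 0.007195952211799693
{'intrinsics': array([[334.08757792,   0.        , 254.03371969],
       [  0.        , 334.08757792, 194.80051588],
       [  0.        ,   0.        ,   1.        ]]), 'xyz': array([588.74665228,  93.45550296, 305.26176994]), 'attitude': array([-0.59585287,  0.79068784,  0.11231504, -0.08460164])}
red (np.float64(252.68), np.float64(185.94), 459) [521.7 113.9  37. ]
green (np.float64(383.96), np.float64(188.98), 477) [489.1   9.6  37. ]
white (np.float64(31.95), np.float64(17.41), 416) [673.8 214.   73. ]
white (np.float64(268.82), np.float64(105.34), 4874) [581.4  85.2  73. ]
white (np.float64(443.74), np.float64(109.28), 2125) [546.5 -27.4  73. ]
white (np.float64(266.38), np.float64(153.88), 342) [550.3  95.5  73. ]
white (np.float64(370.36), np.float64(158.62), 178) [526.9  26.3  73. ]
white (np.float64(317.24), np.float64(188.49), 552) [516.  67.  73.]
```

View pics/w1.png

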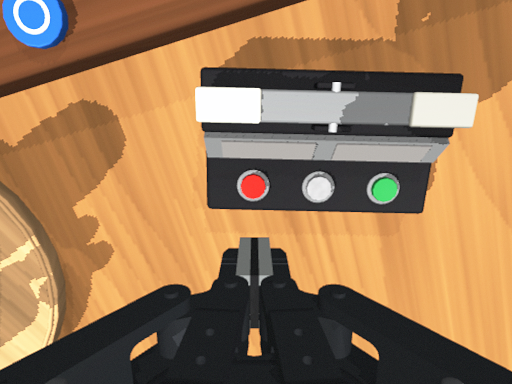

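The wrist view shows the fingers closed over a point in front of the red button at (253,186), with grey at (318,188) and green at (384,189). It agrees with the other views within 3 mm. I'm descending to just above the button.

```bash
python3 -m creep '{"translation":[[0.1,0,-4],[0.1,0,-8],[0.1,0,-11],[0.1,0,-12.2],[0.1,0,-12.2]],"delta_rot":[[0,0,-0.6],[0,0,-1.2],[0,0,-1.2],[0,0,-1.2],[0,0,-1.2]],"hand":[0,0,0,0,0]}'
python3 -m creep '{"translation":[[0,0,-0.15],[0,0,-0.3],[0,0,-0.3]],"delta_rot":[[0,0,0],[0,0,0],[0,0,0]],"hand":[0,0,0]}'
python3 -m creep '{"translation":[[0,0,-0.1],[0,0,-0.2],[0,0,-0.2]],"delta_rot":[[0,0,0],[0,0,0],[0,0,0]],"hand":[0,0,0]}'
```

```text
clock: 2.78
position: [519.9, 112.9, 39.6]
ee_rot: [0.989, -0.15, 0.0, 0.0]
contact_force: [-0.1, 0.1, -1.1]
gripper_width: 0.1
grasp_force: 0.0
clock: 3.15
position: [520.1, 113.0, 37.1]
ee_rot: [0.989, -0.15, 0.001, -0.001]
contact_force: [-0.8, -0.5, 1.6]
gripper_width: -0.2
grasp_force: 0.9
clock: 3.52
position: [520.1, 113.0, 34.6]
ee_rot: [0.989, -0.15, 0.001, -0.0]
contact_force: [0.5, 0.6, 4.5]
gripper_width: -0.3
grasp_force: 1.6
```

```bash
python3 -m creep '{"translation":[[0,0,-0.1],[0,0,-0.1]],"delta_rot":[[0,0,0],[0,0,0]],"hand":[0,0]}'
python3 -m creep '{"translation":[[0,0,-0.1],[0,0,-0.1]],"delta_rot":[[0,0,0],[0,0,0]],"hand":[0,0]}'
```

```text
clock: 3.78
position: [520.1, 113.0, 33.5]
ee_rot: [0.989, -0.15, 0.001, -0.0]
contact_force: [1.1, 1.8, 4.2]
gripper_width: 0.3
grasp_force: 1.8
clock: 4.03
position: [520.1, 113.0, 33.0]
ee_rot: [0.989, -0.15, 0.001, -0.0]
contact_force: [-0.6, 0.6, 7.7]
gripper_width: -0.2
grasp_force: 3.7
```

```bash
python3 -m creep '{"translation":[[0,0,-0.05],[0,0,-0.05]],"delta_rot":[[0,0,0],[0,0,0]],"hand":[0,0]}'
python3 -m creep '{"translation":[[0,0,1],[0,0,3],[0,0,6],[0,0,7],[0,0,7]],"delta_rot":[[0,0,0],[0,0,0],[0,0,0],[0,0,0],[0,0,0]],"hand":[0,0,0,0,0]}'
```

```text
clock: 4.28
position: [520.2, 113.0, 33.0]
ee_rot: [0.989, -0.149, 0.001, -0.0]
contact_force: [-1.0, 1.1, 10.8]
gripper_width: 0.1
grasp_force: 5.2
clock: 4.9
position: [519.1, 112.5, 101.7]
ee_rot: [0.989, -0.15, -0.0, -0.0]
contact_force: [0.5, 0.9, 0.1]
gripper_width: 0.2
grasp_force: 0.0
```

Red went down to its hard stop at 33.0 mm with the force rising, and the finger is clear again. Next is the rocker's left pad at about (588,112).

```bash
python3 -m creep '{"translation":[[3.4,0,0.5],[6.8,-0.1,0],[6.8,-0.1,-1.5],[6.8,-0.1,-2.4],[6.8,-0.1,-2.4]],"delta_rot":[[0,0,0],[0,0,0],[0,0,0],[0,0,0],[0,0,0]],"hand":[0,0,0,0,0]}'
python3 -m creep '{"translation":[[0,0,-0.2],[0,0,-0.4],[0,0,-0.4]],"delta_rot":[[0,0,0],[0,0,0],[0,0,0]],"hand":[0,0,0]}'
python3 -m creep '{"translation":[[0,0,-0.15],[0,0,-0.3],[0,0,-0.3]],"delta_rot":[[0,0,0],[0,0,0],[0,0,0]],"hand":[0,0,0]}'
```

```text
clock: 5.52
position: [585.7, 111.1, 76.0]
ee_rot: [0.989, -0.15, -0.002, 0.001]
contact_force: [-0.8, 0.4, -0.2]
gripper_width: 0.1
grasp_force: 0.0
clock: 5.9
position: [587.5, 111.8, 74.1]
ee_rot: [0.989, -0.15, 0.0, -0.0]
contact_force: [-0.5, 0.1, 0.7]
gripper_width: 0.2
grasp_force: 0.0
clock: 6.28
position: [587.8, 112.0, 71.0]
ee_rot: [0.989, -0.15, 0.0, -0.0]
contact_force: [-0.8, 1.2, 2.2]
gripper_width: 0.0
grasp_force: 0.9
```

```bash
python3 -m creep '{"translation":[[0,0,-0.15],[0,0,-0.3],[0,0,-0.3]],"delta_rot":[[0,0,0],[0,0,0],[0,0,0]],"hand":[0,0,0]}'
python3 -m creep '{"translation":[[0,0,-0.1],[0,0,-0.1]],"delta_rot":[[0,0,0],[0,0,0]],"hand":[0,0]}'
python3 -m creep '{"translation":[[0,0,-0.05],[0,0,-0.05]],"delta_rot":[[0,0,0],[0,0,0]],"hand":[0,0]}'
```

```text
clock: 6.65
position: [587.8, 111.8, 67.7]
ee_rot: [0.989, -0.15, 0.0, -0.0]
contact_force: [0.9, 1.2, 0.9]
gripper_width: 0.1
grasp_force: 0.7
clock: 6.9
position: [587.9, 111.8, 67.4]
ee_rot: [0.989, -0.15, 0.0, -0.0]
contact_force: [-1.1, 2.3, 5.3]
gripper_width: -0.0
grasp_force: 2.5
clock: 7.15
position: [587.9, 111.8, 67.4]
ee_rot: [0.989, -0.15, 0.001, -0.0]
contact_force: [-2.4, 1.4, 6.4]
gripper_width: -0.1
grasp_force: 3.5
```

```bash
python3 -m creep '{"translation":[[0,0,-0.08],[0,0,-0.08]],"delta_rot":[[0,0,0],[0,0,0]],"hand":[0,0]}'
python3 -m creep '{"translation":[[0,0,1],[0,0,4],[0,0,8],[0,0,10],[-4,-4,10],[-8,-8,10],[-10.05,-10.3,10],[-10.05,-10.3,10]],"delta_rot":[[0,0,0],[0,0,0],[0,0,0],[0,0,0],[0,0,0],[0,0,0],[0,0,0],[0,0,0]],"hand":[0,0,0,0,0,0,0,0]}'
python3 -m creep '{"translation":[[0,0,0],[0,0,0]],"delta_rot":[[0,0,0],[0,0,0]],"hand":[0,0]}'
python3 - <<'E'
from bench import *
import cv2
from h import *
s=read_state();print(s['clock'],s['position'],s['contact_force'])
c=get_calibration('wrist');im,d=get_image('wrist');cv2.imwrite('pics/w2.png',im[:,:,::-1])
for k in ['red','green']:
    for b in blob(masks(im)[k],(0,0,512,384)):
        if b[2]>150: print(k,b,np.round(cast(c,b[:2],37),1))
E
```

```text
clock: 7.4
position: [588.0, 111.8, 67.2]
ee_rot: [0.989, -0.149, 0.001, -0.0]
contact_force: [-2.8, 1.9, 9.8]
gripper_width: -0.1
grasp_force: 4.9
clock: 8.4
position: [485.1, 6.9, 165.5]
ee_rot: [0.989, -0.151, -0.001, 0.0]
contact_force: [1.0, 0.3, 0.8]
gripper_width: -0.3
grasp_force: 0.0
clock: 8.65
position: [487.7, 9.2, 165.3]
ee_rot: [0.989, -0.15, -0.0, 0.0]
contact_force: [0.5, 0.4, 0.0]
gripper_width: 0.0
grasp_force: 0.0
8.65 [487.73636299   9.20222021 165.33889595] [0.52513107 0.44146722 0.01205051]
red (np.float64(124.46), np.float64(185.64), 467) [521.4 113.   37. ]
green (np.float64(254.51), np.float64(186.17), 451) [488.7   8.9  37. ]
```

View pics/w2.png

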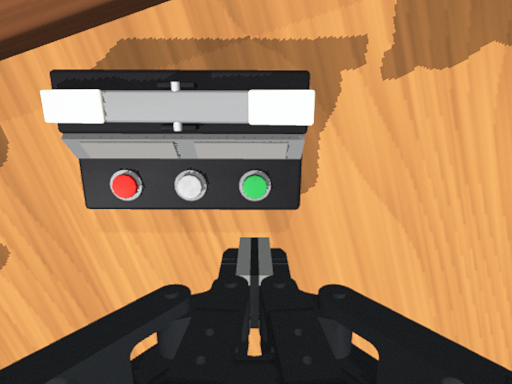

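The clock hasn't moved, and green is at (254,186), straight ahead of the fingers. Before pressing start I check the rocker's tilt from the depth image.

Run:
```python
from bench import *
from h import *
c=get_calibration('wrist');im,d=get_image('wrist');M=R.from_quat(c['attitude']).as_matrix()
for u0,u1 in [(50,95),(115,165),(190,240),(257,305)]:
    v,u=np.mgrid[98:114,u0:u1];z=d[98:114,u0:u1]
    p=np.stack([u,v,np.ones_like(u)],-1)@np.linalg.inv(c['intrinsics']).T*z[...,None]@M.T+c['xyz']
    print(np.median(p.reshape(-1,3),0).round(1))
```

```text
[589.4 110.8  67.5]
[575.5  65.8  67.8]
[560.   15.5  72.2]
[547.  -27.   79.3]
```

```bash
python3 -m creep '{"translation":[[0,0,-4],[0,0,-8],[0,0,-11],[0,0,-12.3],[0,0,-12.5],[0,0,-12.5]],"delta_rot":[[0,0,0],[0,0,0],[0,0,0],[0,0,0],[0,0,0],[0,0,0]],"hand":[0,0,0,0,0,0]}'
```

```text
clock: 9.5
position: [488.0, 9.0, 41.3]
ee_rot: [0.989, -0.15, 0.001, -0.0]
contact_force: [-0.4, -0.0, 0.6]
gripper_width: -0.2
grasp_force: 0.0
```

The left pad is at 67.5 mm and the right at 79.3 mm, so the rocker is fully down on the left (0.08 rad). I'm pressing green.

```bash
python3 -m creep '{"translation":[[0,0,-0.2],[0,0,-0.4],[0,0,-0.4]],"delta_rot":[[0,0,0],[0,0,0],[0,0,0]],"hand":[0,0,0]}'
python3 -m creep '{"translation":[[0,0,-0.15],[0,0,-0.3],[0,0,-0.3]],"delta_rot":[[0,0,0],[0,0,0],[0,0,0]],"hand":[0,0,0]}'
python3 -m creep '{"translation":[[0,0,-0.1],[0,0,-0.15],[0,0,-0.15]],"delta_rot":[[0,0,0],[0,0,0],[0,0,0]],"hand":[0,0,0]}'
python3 -m creep '{"translation":[[0,0,-0.06],[0,0,-0.06]],"delta_rot":[[0,0,0],[0,0,0]],"hand":[0,0]}'
```

```text
clock: 9.88
position: [487.5, 8.8, 37.0]
ee_rot: [0.989, -0.15, 0.001, -0.0]
contact_force: [-0.5, 0.7, 2.1]
gripper_width: 0.0
grasp_force: 1.0
clock: 10.25
position: [487.5, 8.8, 33.7]
ee_rot: [0.989, -0.15, 0.0, -0.0]
contact_force: [-0.7, 0.5, 3.4]
gripper_width: -0.1
grasp_force: 1.8
clock: 10.62
position: [487.5, 8.8, 33.0]
ee_rot: [0.989, -0.15, 0.0, -0.0]
contact_force: [-2.4, 0.9, 10.0]
gripper_width: 0.3
grasp_force: 5.1
clock: 10.88
position: [487.5, 8.8, 32.9]
ee_rot: [0.989, -0.149, 0.001, -0.0]
contact_force: [-2.3, 1.3, 14.1]
gripper_width: -0.2
grasp_force: 7.3
```

Green is at its stop. I'm lifting off and checking.

```bash
python3 -m creep '{"translation":[[0,0,1],[0,0,4],[0,0,8],[0,0,12],[0,0,13.3],[0,0,13.3],[0,0,13.3],[0,0,13.3]],"delta_rot":[[0,0,0],[0,0,0],[0,0,0],[0,0,0],[0,0,0],[0,0,0],[0,0,0],[0,0,0]],"hand":[0,0,0,0,0,0,0,0]}'
python3 - <<'E'
from bench import *
from h import *
c=get_calibration('wrist');im,d=get_image('wrist');M=R.from_quat(c['attitude']).as_matrix()
for k in ['red','green']:
    for b in blob(masks(im)[k],(0,0,512,384)):
        if b[2]>150: print(k,b,np.round(cast(c,b[:2],37),1))
for u0,u1,v0,v1 in [(50,95,98,114),(257,305,98,114),(120,129,182,189),(250,259,182,189)]:
    v,u=np.mgrid[v0:v1,u0:u1];z=d[v0:v1,u0:u1]
    p=np.stack([u,v,np.ones_like(u)],-1)@np.linalg.inv(c['intrinsics']).T*z[...,None]@M.T+c['xyz']
    print(np.median(p.reshape(-1,3),0).round(1))
E
```

```text
clock: 11.88
position: [486.2, 8.5, 162.9]
ee_rot: [0.989, -0.15, -0.001, 0.001]
contact_force: [0.6, 0.3, -0.8]
gripper_width: 0.1
grasp_force: 0.0
red (np.float64(121.44), np.float64(184.65), 478) [521.5 113.   37. ]
green (np.float64(252.81), np.float64(185.22), 455) [488.6   9.   37. ]
[587.4 108.5  67.7]
[545.5 -27.6  79.4]
[520.6 110.9  37.4]
[488.7   7.9  37.4]
```

The clock is where it was, both buttons have sprung back, and the rocker is still fully down on the left.

```bash
python3 -c "from bench import job_done; print(job_done())"
```

```text
the job is handed in; nothing more can be done
None
```

The job is done and handed in at about 12 s: I pressed red on, then the rocker's left (blue-side) end, then green start, each down to its stop; both buttons sprang back, the rocker stayed down on the left, and the clock did not move.

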